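# Park the orange roller against the stop

## Robot

A 6-joint arm with a two-finger parallel gripper is mounted at the origin on a cart in front of the work surface, level with it; the furniture and walls round the work are solid. World frame = base frame: x ahead of the robot, y to its left, z up, the work surface at z = 0. Lengths are in m, angles in rad, forces in N, time in s.
With the tool pointing down it reaches from about 0.25 to 0.775 m from the base axis. Payload 4 kg.
Tool frame: the origin (TCP) lies where the fingers leave the gripper's body, on its centre line; the fingertips stand 97 mm ahead of it and the grasp point (between the pads) lies 78 mm ahead of it; z points along the fingers, x is the direction in which the jaws open and shut, and the axes are right-handed (so a half turn about z gives the same grasp; the last joint's range is limited). The gripper opens to 94 mm and grips with 3 to 60 N. Pads are 16 mm wide; open, the fingers measure 119 mm over their backs; the gripper's body (75 mm by 177 mm) begins 78 mm behind the grasp point.
Start: joints at [1.126, 0.087, 1.371, -0, 1.684, -0.103], TCP at [0.184, 0.518, 0.303] pointing down, gripper open.
Joint ranges: [-3.1, 3.1], [-0.76, 2.03], [0.27, 2.55], [-1.08, 4.22], [0.17, 2.65], [-2.57, 2.57]. Speed limits (rad/s): [2.79, 2.79, 3.14, 3.14, 3.14, 3.14].

## Interface

Orientations are given as [roll, pitch, yaw] about the fixed x, y, z axes, in that order (R = Rz(yaw) Ry(pitch) Rx(roll)).
In Python, from bench import * gives the robot as it stands.
- The arm moves only by the tool jog_arm, never from a script. Its argument "moves" is a list of rows, each a list of 7 numbers: the turn, a rotation vector about the world's x, y, z in rad, then the shift along the world's x, y, z in mm, then the finger opening in mm, from 0 to 94. In form: [[rx, ry, rz, tx, ty, tz, fingers], ...]. A call has 1 to 12 rows; each row shifts and turns the commanded pose from where the row before left it; what a row does not reach is not made up. A row lasts 1/8 s, in which the tool goes at most 62.5 mm and 10.7 degrees, less where a joint would pass 70% of its speed; a pose out of reach is approached as far as the arm can. A call is refused whole if a number of a shift passes 62.5 or a number of a turn 0.188, either way. A call with a gripper value outside its range is refused whole. The fingers move at their own pace and stop on an object; the grip force is fixed at half the most. Time passes only in rows, so rows that do not move let the fingers close. It gives the time, the measured TCP pose, the force and the opening at its end, in the units of the state.
- get_obs(): the state, without advancing time (a new reading comes with each control period).
- snapshot(name): name is "side" or "top" or "wrist"; returns the picture (384x512x3 uint8, red, green, blue); there is no depth.
- get_calibration(name): a dict with "camera_matrix" (3x3 intrinsics, pixels), "R" (3x3) and "t" (3): a world point X has camera coordinates R X + t. Camera axes: x right, y down, z forward; pixel columns grow to the right and rows downward; lengths in m; the calibration is good to about 2 mm. A picture is of the moment at which its call begins: read the wrist's pose just before it. get_calibration takes no time and is no camera call; for the wrist camera it gives the pose at the moment of the call.
- close_job(): hands the job in, once; it reports no verdict.
Trained networks look in the newest picture that a camera, given by its name, has taken for a name from the list of things; names that differ only in an ending like _2 or _b are one class to them, and where a whole thing is asked for, a point or a joint stands for the part that bears it (a point fixed in the world has none). Each returns a list of dicts, best first, with "conf" (0 to 1); they miss things now and then, are a little off and sometimes report something else, mostly with a low value. They report only what shows in the picture. A call takes as long as a camera call.
- look_for(label, camera): "bbox" ([left, top, right, bottom] in pixels, round what is visible of it).
The state is a dict: "time": time; "joint_positions": joint angles; "qvel": joint speeds; "joint_torque": joint torques, N m; "tool_pos": TCP position; "ee_rot": TCP orientation; "wrist_force": force on the tool from outside, world axes, zero at the start; "wrist_torque": the same for the moment, N m; "width": finger opening in m.
Only numpy, scipy, OpenCV 4.12 (cv2) and the standard library are available. Lean on these libraries where they do the work, as an engineer would, in place of code of your own. Each camera call takes 0.05 s, during which the arm holds its last target.

## Task

Roll the orange printer roller away from you along the plywood board with the flat of your hand, at an easy pace, until it lies along the rubber-faced stop bar and gently touches it, so that it cannot roll off the board; then take your hand away. Keep it rolling on the board rather than picking it up or flinging it, and leave the black and the white roller where they lie.

Things in the scene. Friction and masses are not known exactly. Their poses are not given: they have to be found in the camera images.
- orange_roller: lying roller with an orange sleeve, the one to roll: sleeve 48 mm in diameter, 90 mm long, a steel journal 9 mm long at each end; 0.2 to 0.4 kg. Origin at its centre, 24 mm above the board; y axis along its axle, x and z turn as it rolls. Friction about 0.5 on board and hand, so pushed level from behind it rolls; left alone it stops within a few cm at slow speed.
- black_roller: the same roller with a black sleeve, to be left alone. The three rollers lie roughly in a row along the bar, in any order, 145 to 190 mm from one to the next, centre to centre. Origin at its centre, y axis along its axle.
- white_roller: the same roller with a white sleeve, to be left alone. Origin at its centre, y axis along its axle.
- stop_face (a point): middle of the front face of the fixed stop bar, 24 mm above the board, whose top is 28 mm above the work surface. The bar, beyond the rollers, is an aluminium angle with a black rubber face, 460 mm long, 32 mm high. x axis level, away from the robot, square to the face into the bar; y along the bar. A roller touching the bar has its centre at x = -24 mm in this frame.

How it is judged:
By the outcome, as a careful person would: the job done as asked, in the order asked, and still so for the second after the job is handed in, with the robot touching nothing.
It also fails if it takes over 29 s, if anything falls off the work surface, if the arm or the gripper's body presses on something with over 40 N, if the wrist force passes 120 N, or if a joint passes its speed limit or range.

## Working session

There is one attempt and no reset: what is moved stays moved. The work goes in short steps, Python scripts to look and compute and a tool call to move; the robot and the scene stay as the last step left them, time stands still between calls to the robot, and variables do not carry over. Pictures are saved under pics/ and viewed, and the job is handed in when it is done.

Besides the shell and the picture viewer there is one more tool, called after "Call:" by a JSON object that holds its "api" and its "payload". jog_arm: Moves the arm, as the interface text tells. Its arguments: {"type":"object","properties":{"moves":{"type":"array","items":{"type":"array","items":{"type":"number"}}}},"required":["moves"]}

```bash
mkdir -p pics; python3 - <<'E'
from bench import *
import cv2
o=get_obs();print(o)
for n in("side","top"):
    im=snapshot(n);cv2.imwrite(f"pics/{n}0.png",im[:,:,::-1])
    c=get_calibration(n);print(n,c)
    for l in("orange_roller","black_roller","white_roller"):print(l,look_for(l,n)[:2])
E
```

```text
{'time': 0.0, 'joint_positions': array([ 1.12588463e+00,  8.79152125e-02,  1.37223499e+00,  6.76933324e-06,
        1.68363538e+00, -1.03130089e-01]), 'qvel': array([-8.67419376e-04, -9.22023454e-05, -7.85922806e-04, -1.52542555e-03,
       -2.86235926e-03,  6.02558731e-04]), 'joint_torque': array([ 3.95892976e-04, -3.40165758e+01, -3.02431369e+01,  7.18233478e-02,
        3.27528280e-02, -1.53414721e-04]), 'tool_pos': array([0.18420937, 0.51786559, 0.3015355 ]), 'ee_rot': array([-3.14136020e+00,  2.18058759e-03,  1.22901572e+00]), 'wrist_force': array([ 0.23955448, -0.11164059,  0.48980588]), 'wrist_torque': array([0.02904028, 0.01078989, 0.01364475]), 'width': 0.09356911199531392}
side {'camera_matrix': array([[481.49026837,   0.        , 251.5065184 ],
       [  0.        , 481.49026837, 190.64389167],
       [  0.        ,   0.        ,   1.        ]]), 'R': array([[ 0.85666612, -0.51580666, -0.00816391],
       [-0.29148909, -0.47093498, -0.83261897],
       [ 0.42562574,  0.71565615, -0.55378606]]), 't': array([-0.43087468,  0.27757811,  0.65070592])}
orange_roller [{'bbox': [207.2, 202.0, 252.6, 247.7], 'conf': 0.88}]
black_roller [{'bbox': [266.1, 249.9, 328.8, 306.9], 'conf': 0.61}]
white_roller [{'bbox': [170.4, 169.9, 211.2, 208.4], 'conf': 0.69}]
top {'camera_matrix': array([[435.32300527,   0.        , 254.95711835],
       [  0.        , 435.32300527, 189.35455184],
       [  0.        ,   0.        ,   1.        ]]), 'R': array([[ 0.01446273, -0.99948031,  0.02880867],
       [-0.99778906, -0.01629541, -0.0644317 ],
       [ 0.06486766, -0.02781312, -0.9975062 ]]), 't': array([0.05410755, 0.58004235, 0.90462863])}
orange_roller [{'bbox': [226.9, 221.5, 282.6, 244.2], 'conf': 0.7}]
black_roller [{'bbox': [312.9, 206.8, 364.6, 231.4], 'conf': 0.59}]
white_roller [{'bbox': [154.2, 219.7, 207.5, 246.6], 'conf': 0.63}]
```

```bash
python3 - <<'E'
import cv2
a=cv2.imread("pics/top0.png");cv2.imwrite("pics/top0b.png",cv2.resize(a[80:290,110:410],None,fx=2.6,fy=2.6,interpolation=cv2.INTER_CUBIC))
E
```

```text
(no output)
```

View pics/top0b.png

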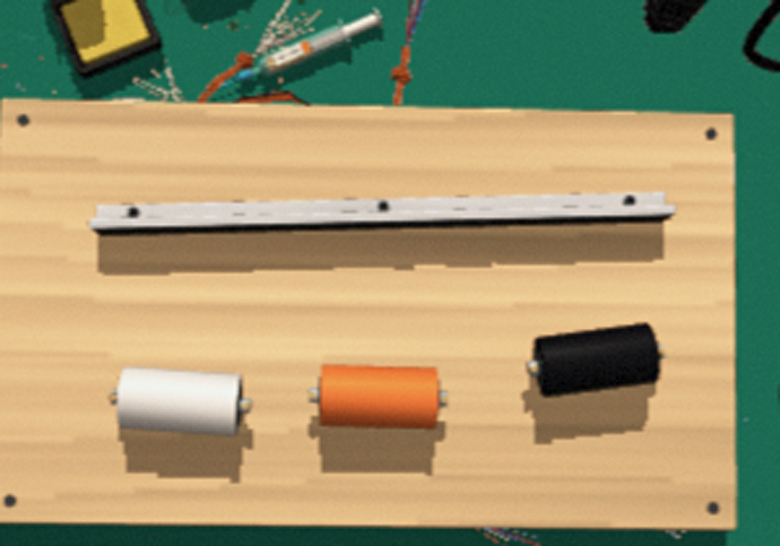

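View pics/side0.png

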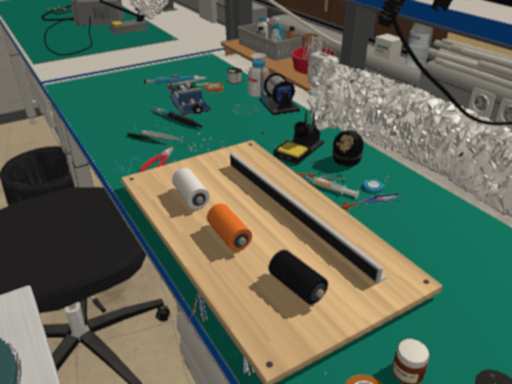

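View pics/top0.png

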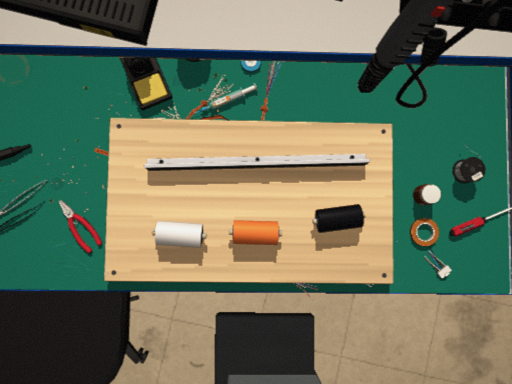

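```bash
cat > h.py <<'E'
import numpy as np,cv2
from bench import *
def ray(n,uv,z):
    c=get_calibration(n);K,R,t=c["camera_matrix"],c["R"],c["t"]
    d=R.T@np.linalg.solve(K,[uv[0],uv[1],1.]);o=-R.T@t
    return o+d*(z-o[2])/d[2]
def seg(im):
    h=cv2.cvtColor(im,cv2.COLOR_RGB2HSV)
    m=cv2.inRange(h,(4,170,90),(16,255,255))
    n,l,s,c=cv2.connectedComponentsWithStats(m)
    return l,s,c,n
def proj(n,X):
    c=get_calibration(n);p=c["R"]@X+c["t"];p=c["camera_matrix"]@p;return p[:2]/p[2]
def tri(a,b):
    A=[];B=[]
    for n,uv in((("top"),a),("side",b)):
        c=get_calibration(n);P=c["camera_matrix"]@np.c_[c["R"],c["t"]]
        A.append(P)
    X=cv2.triangulatePoints(A[0],A[1],np.array(a,float).reshape(2,1),np.array(b,float).reshape(2,1))[:,0]
    return X[:3]/X[3]
E
python3 - <<'E'
from h import *
for n in("top","side"):
    im=cv2.imread(f"pics/{n}0.png")[:,:,::-1].copy()
    l,s,c,k=seg(im)
    for i in range(1,k):
        if s[i,4]>300:
            ys,xs=np.where(l==i)
            print(n,s[i],c[i],cv2.minAreaRect(np.c_[xs,ys].astype(np.float32)))
# bar front top edge ends, z=.060 (crop -> full)
f=lambda x,y:(110+x/2.6,80+y/2.6)
# front face bottom edge dark row fit in top image
im=cv2.imread("pics/top0.png")
g=im.max(axis=2).astype(int)
pts=[]
for u in range(152,364,4):
    col=g[155:176,u]; v=155+np.argmin(col)
    # top edge: white->dark crossing
    k=np.argmin(np.diff(col.astype(int))); pts.append((u,155+k+.5,v,col.min()))
p=np.array(pts);a=np.polyfit(p[:,0],p[:,1],1);print("edge",a,np.std(p[:,1]-np.polyval(a,p[:,0])),p[::10])
for u in(147,257,368):print(ray("top",(u,np.polyval(a,u)),.060))
b=np.polyfit(p[:,0],p[:,2],1);print("dark",b)
for u in(147,257,368):print(ray("top",(u,np.polyval(b,u)),.060))
for e in((147,165.3),(368,162.0)): print(e)
print("bar tri L", tri((147,168),(231,156)),"R",tri((368,162),(379,268)))
E
python3 - <<'E'
import cv2
a=cv2.imread("pics/top0.png");cv2.imwrite("pics/top0c.png",cv2.resize(a[150:250,215:315],None,fx=6,fy=6,interpolation=cv2.INTER_NEAREST))
E
```

```text
top [ 233  221   46   24 1031] [255.26382153 232.22696411] ((255.5, 232.5), (23.0, 45.0), 90.0)
side [ 208  204   43   47 1019] [226.96467125 224.67615309] ((228.59393310546875, 226.71548461914062), (50.46967315673828, 25.643648147583008), 48.012786865234375)
edge [-2.00774069e-02  1.69583212e+02] 1.0172270827692913 [[152.  167.5 169.    9. ]
 [192.  166.5 168.   17. ]
 [232.  165.5 167.    8. ]
 [272.  164.5 166.   10. ]
 [312.  163.5 165.   15. ]
 [352.  162.5 164.    7. ]]
[0.61872212 0.2824356  0.06      ]
[0.62718668 0.06079113 0.06      ]
[ 0.63586057 -0.16633476  0.06      ]
dark [-2.43509111e-02  1.72422512e+02]
[0.61424618 0.28229973 0.06      ]
[0.62363292 0.06074078 0.06      ]
[ 0.63325313 -0.1663285   0.06      ]
(147, 165.3)
(368, 162.0)
bar tri L [0.61850132 0.28368548 0.05045865] R [ 0.63835616 -0.16861207  0.05621673]
```

View pics/top0c.png

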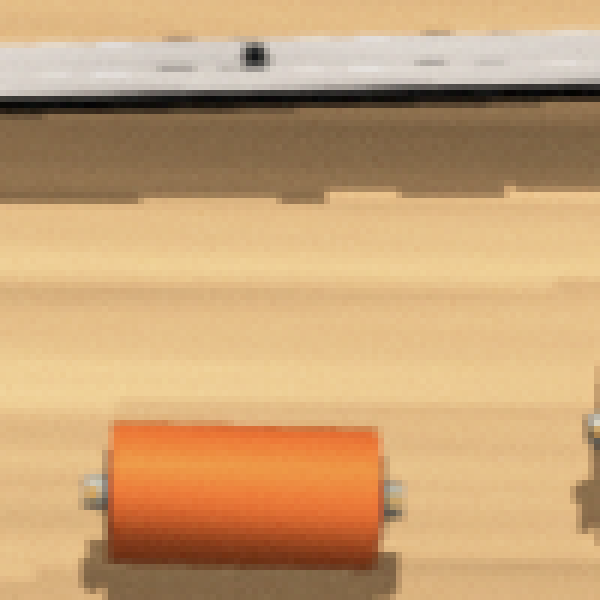

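```bash
python3 - <<'E'
from h import *
print(tri((255.5,232.5),(228.6,226.7)))
print(ray("top",(229.3,231.8),.052),ray("top",(282,233.2),.052),ray("top",(255.6,232.5),.052))
for l in ((313,207,365,231),(154,220,207.5,246)):print(ray("top",((l[0]+l[2])/2,(l[1]+l[3])/2),.055))
print(ray("top",(257,165.8),.060),ray("top",(257,167.8),.028))
import cv2
im=cv2.imread("pics/side0.png");cv2.imwrite("pics/s0c.png",cv2.resize(im[140:320,160:400],None,fx=3.3,fy=3.3,interpolation=cv2.INTER_CUBIC))
for X in((.452,.06,.052),(.452,.1145,.052),(.452,.0055,.052)):
  print(proj("side",np.array(X)),proj("top",np.array(X)))
E
```

```text
[0.49025623 0.06091705 0.04846537]
[0.48997145 0.11469673 0.052     ] [0.48858621 0.0077459  0.052     ] [0.48927859 0.06141012 0.052     ]
[ 0.5190396  -0.10799197  0.055     ]
[0.4863491  0.21206351 0.055     ]
[0.62437644 0.06075132 0.06      ] [0.62397616 0.05967328 0.028     ]
[209.36107494 232.36146362] [256.03203029 251.01977921]
[196.09268809 216.75725571] [229.05363742 250.68624944]
[223.8944157  249.45331308] [282.9176846  251.35216247]
```

View pics/s0c.png

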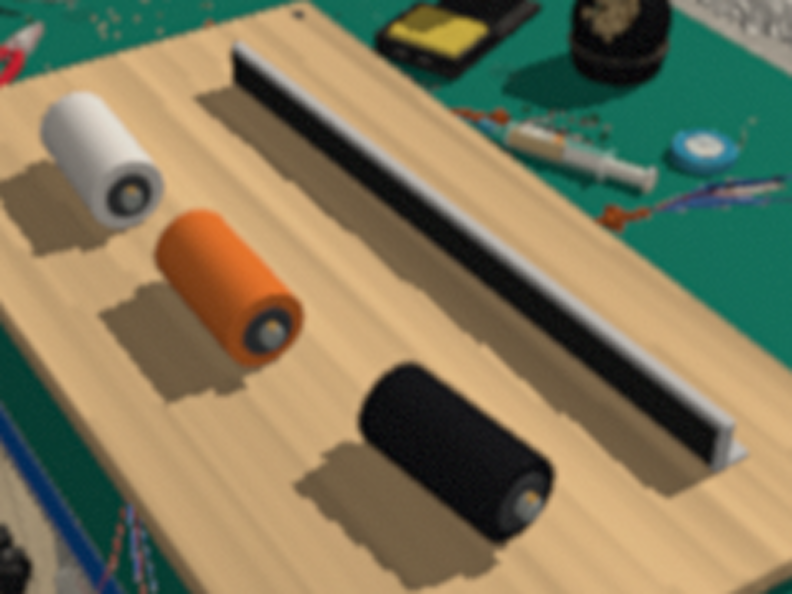

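Call:
{"api": "jog_arm", "payload": {"moves": [[0,0,0.032,19,-38,-5,60],[0,0,0.032,19,-38,-5,60],[0,0,0.032,19,-38,-5,60],[0,0,0.032,19,-38,-5,60],[0,0,0.032,19,-38,-5,60],[0,0,0.032,19,-38,-5,60],[0,0,0.032,19,-38,-5,60],[0,0,0.032,19,-38,-5,60],[0,0,0.032,19,-38,-5,60],[0,0,0.032,19,-38,-5,60],[0,0,0.032,19,-38,-5,60],[0,0,0.032,19,-38,-5,60]]}}

```text
time: 1.9
tool_pos: [0.4128, 0.0609, 0.2428]
ee_rot: [3.141, -0.0, 1.614]
wrist_force: [0.4, 0.2, -0.0]
width: 0.0596
```

Call:
{"api": "jog_arm", "payload": {"moves": [[0,0,0,0,-3,-20,60],[0,0,0,0,0,-20,60],[0,0,0,0,0,-20,60],[0,0,0,0,0,-20,60],[0,0,0,0,0,-15,60],[0,0,0,0,0,-7,60],[0,0,0,0,0,0,60],[0,0,0,0,0,0,60]]}}

```text
time: 2.9
tool_pos: [0.4129, 0.0592, 0.1415]
ee_rot: [3.14, -0.0, 1.613]
wrist_force: [-0.1, 0.3, 0.6]
width: 0.0599
```

```bash
python3 - <<'E'
from h import *
o=get_obs();print(o['time'],o['tool_pos'],o['ee_rot'],o['wrist_force'],o['width'])
for n in("side","top"):
    im=snapshot(n);cv2.imwrite(f"pics/{n}1.png",im[:,:,::-1])
E
```

```text
2.9 [0.41286764 0.05923287 0.14148521] [ 3.14005891e+00 -2.19642786e-05  1.61307957e+00] [-0.13667224  0.27833855  0.64486708] 0.05987216260352938
```

View pics/side1.png

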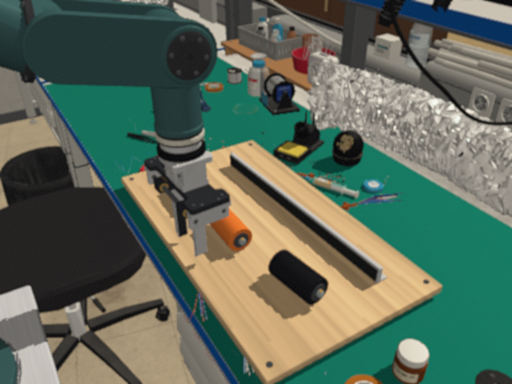

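View pics/top1.png

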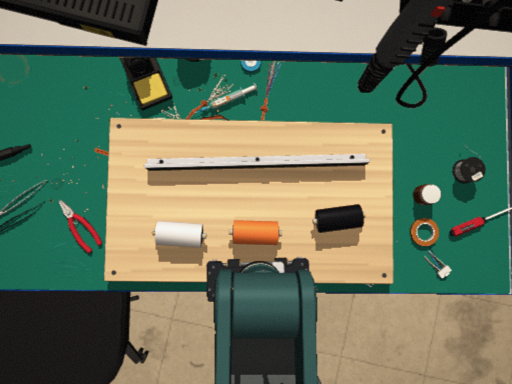

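Call:
{"api": "jog_arm", "payload": {"moves": [[0,0,0,8,0.3,-3,60],[0,0,0,10,0.4,0,60],[0,0,0,8,0.3,0,60],[0,0,0,5,0.2,0,60],[0,0,0,3,0.1,0,60],[0,0,0,3,0.1,0,60],[0,0,0,3,0.1,0,60],[0,0,0,3,0.1,0,60],[0,0,0,3,0.1,0,60],[0,0,0,3,0.1,0,60],[0,0,0,3,0.1,0,60]]}}

```text
time: 4.38
tool_pos: [0.4646, 0.0611, 0.1377]
ee_rot: [3.142, -0.0, 1.613]
wrist_force: [-0.6, -1.4, 0.9]
width: 0.06
```

```bash
python3 - <<'E'
from h import *
o=get_obs();print(o['time'],o['tool_pos'],o['ee_rot'],o['wrist_force'],o['width'])
for n in("side","top"):
    im=snapshot(n);cv2.imwrite(f"pics/{n}2.png",cv2.resize(im[130:270,160:340,::-1],None,fx=4,fy=4,interpolation=cv2.INTER_CUBIC))
E
```

```text
4.375 [0.46456581 0.06111548 0.13774393] [ 3.14153024e+00 -1.28578066e-04  1.61300346e+00] [-0.6387142  -1.39821759  0.86150569] 0.05995671385473857
```

View pics/side2.png

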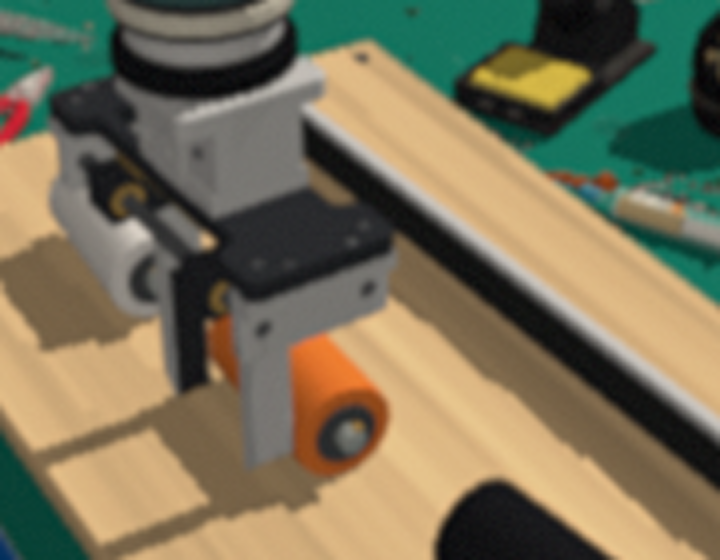

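View pics/top2.png

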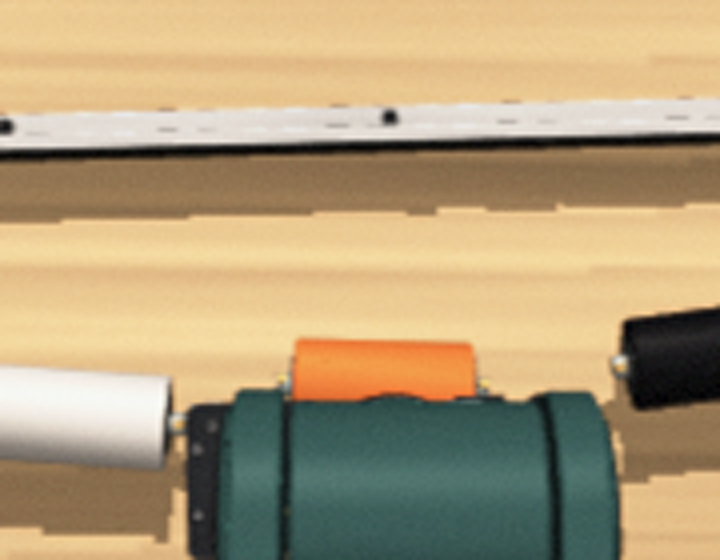

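Call:
{"api": "jog_arm", "payload": {"moves": [[0,0,0,3,0.1,0,60],[0,0,0,4,0.2,0,60],[0,0,0,4,0.2,0,60],[0,0,0,4,0.2,0,60],[0,0,0,4,0.2,0,60],[0,0,0,4,0.2,0,60],[0,0,0,4,0.2,0,60],[0,0,0,4,0.2,0,60],[0,0,0,4,0.2,0,60],[0,0,0,4,0.2,0,60],[0,0,0,4,0.2,0,60],[0,0,0,4,0.2,0,60]]}}

```text
time: 5.98
tool_pos: [0.5116, 0.0634, 0.1377]
ee_rot: [-3.142, -0.0, 1.613]
wrist_force: [0.5, -0.4, -0.4]
width: 0.06
```

```bash
python3 - <<'E'
from h import *
o=get_obs();print(o['time'],o['tool_pos'],o['ee_rot'],o['wrist_force'],o['width'])
for n in("side","top"):
    im=snapshot(n);cv2.imwrite(f"pics/{n}3.png",cv2.resize(im[130:270,160:340,::-1],None,fx=4,fy=4,interpolation=cv2.INTER_CUBIC))
E
```

```text
5.975 [0.51161204 0.06339853 0.1376731 ] [-3.14154586e+00 -1.17758959e-04  1.61297801e+00] [ 0.51920683 -0.37116428 -0.41599193] 0.05998647874895514
```

View pics/side3.png

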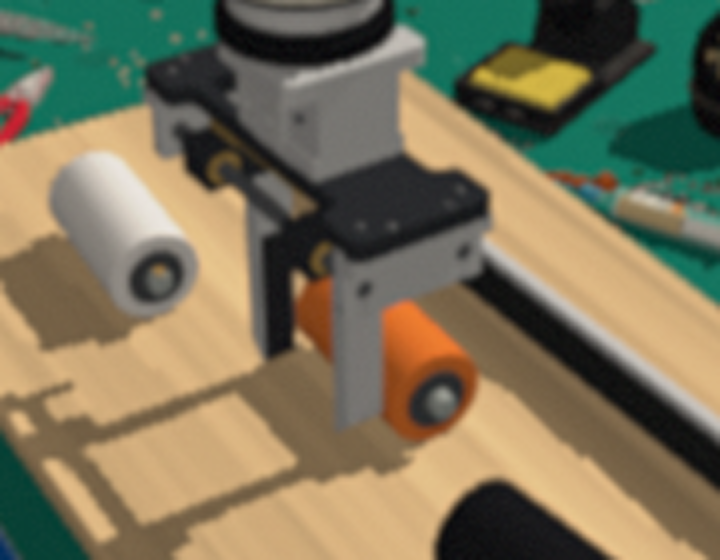

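View pics/top3.png

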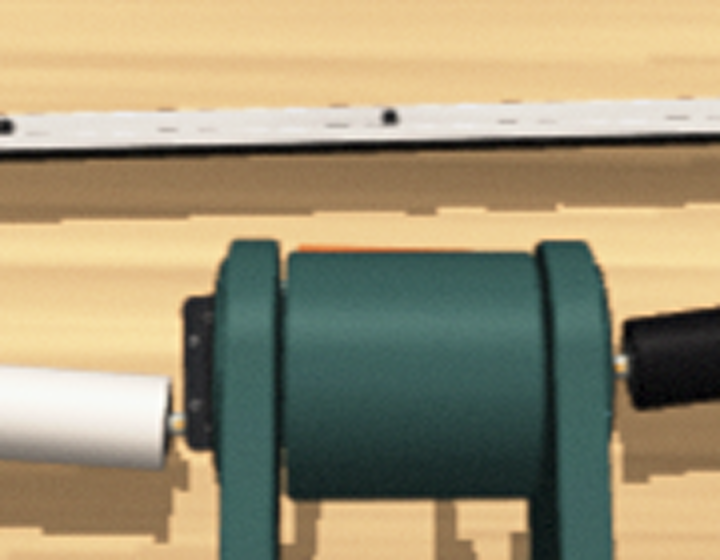

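Call:
{"api": "jog_arm", "payload": {"moves": [[0,0,0,4,0.2,0,60],[0,0,0,4,0.2,0,60],[0,0,0,4,0.2,0,60],[0,0,0,4,0.2,0,60],[0,0,0,4,0.2,0,60],[0,0,0,4,0.2,0,60],[0,0,0,4,0.2,0,60],[0,0,0,4,0.2,0,60],[0,0,0,4,0.2,0,60],[0,0,0,4,0.2,0,60],[0,0,0,3,0.1,0,60],[0,0,0,3,0.1,0,60]]}}

```text
time: 7.58
tool_pos: [0.5575, 0.0656, 0.1377]
ee_rot: [-3.142, -0.0, 1.613]
wrist_force: [-0.4, -0.0, 0.8]
width: 0.06
```

```bash
python3 - <<'E'
from h import *
o=get_obs();print(o['time'],o['tool_pos'],o['ee_rot'],o['wrist_force'],o['width'])
for n in("side",):
    im=snapshot(n);cv2.imwrite(f"pics/{n}4.png",cv2.resize(im[130:270,180:360,::-1],None,fx=4,fy=4,interpolation=cv2.INTER_CUBIC))
E
```

```text
7.575 [0.55752606 0.06559568 0.13771167] [-3.14152967e+00 -9.01058128e-05  1.61299740e+00] [-0.36433159 -0.01323978  0.78390659] 0.05995315152759576
```

View pics/side4.png

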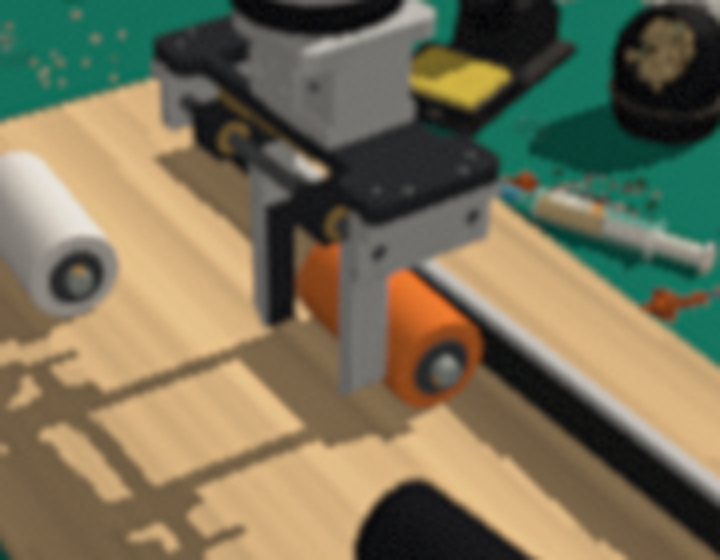

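Call:
{"api": "jog_arm", "payload": {"moves": [[0,0,0,2,0.1,0,60],[0,0,0,2,0.1,0,60],[0,0,0,2,0.1,0,60],[0,0,0,2,0.1,0,60]]}}

```text
time: 8.12
tool_pos: [0.5653, 0.0659, 0.1377]
ee_rot: [-3.141, 0.0, 1.613]
wrist_force: [-1.3, -0.7, 0.9]
width: 0.06
```

Call:
{"api": "jog_arm", "payload": {"moves": [[0,0,0,1.5,0.1,0,60],[0,0,0,1.5,0.1,0,60]]}}

```text
time: 8.38
tool_pos: [0.5662, 0.066, 0.1376]
ee_rot: [-3.134, 0.0, 1.613]
wrist_force: [-10.9, -1.1, 6.9]
width: 0.0599
```

```bash
python3 - <<'E'
from h import *
o=get_obs();print(o['time'],o['tool_pos'],o['ee_rot'],o['wrist_force'],o['width'])
for n in("side",):
    im=snapshot(n);cv2.imwrite(f"pics/{n}5.png",cv2.resize(im[130:270,180:360,::-1],None,fx=4,fy=4,interpolation=cv2.INTER_CUBIC))
E
```

```text
8.375 [0.56615794 0.06596136 0.13762884] [-3.13444323e+00  3.87235088e-04  1.61288616e+00] [-10.91544887  -1.08531211   6.92674304] 0.05990280889657176
```

View pics/side5.png

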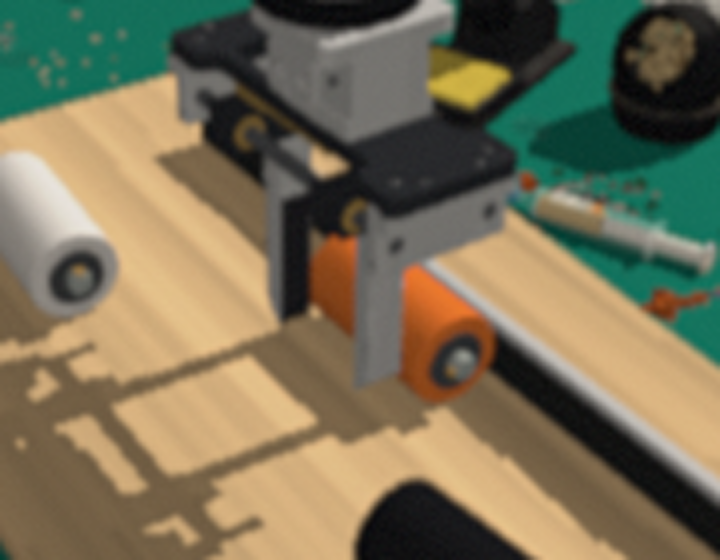

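Call:
{"api": "jog_arm", "payload": {"moves": [[0,0,0,-0.7,0,0,60],[0,0,0,-0.7,0,0,60],[0,0,0,-0.7,0,0,60],[0,0,0,-0.7,0,0,60]]}}

```text
time: 8.93
tool_pos: [0.5654, 0.066, 0.1376]
ee_rot: [-3.141, 0.0, 1.613]
wrist_force: [-1.7, -2.2, 1.2]
width: 0.0602
```

Call:
{"api": "jog_arm", "payload": {"moves": [[0,0,0,-1,0,0,60],[0,0,0,-2,0,0,60],[0,0,0,-4,0,0,60],[0,0,0,-8,0,0,60],[0,0,0,-15,0,0,60],[0,0,0,-25,0,0,60],[0,0,0,-25,0,15,60],[0,0,0,-25,0,30,60],[0,0,0,-30,0,30,60],[0,0,0,-30,0,30,60],[0,0,0,-30,0,20,60],[0,0,0,-20,0,10,60]]}}

```text
time: 10.42
tool_pos: [0.3489, 0.0663, 0.274]
ee_rot: [3.139, -0.0, 1.613]
wrist_force: [-0.5, 0.7, 1.1]
width: 0.0598
```

```bash
python3 - <<'E'
from h import *
o=get_obs();print(o['time'],o['tool_pos'],o['wrist_force'])
for n in("side","top"):
    im=snapshot(n);cv2.imwrite(f"pics/{n}6.png",cv2.resize(im[130:290,180:370,::-1],None,fx=4,fy=3.7,interpolation=cv2.INTER_CUBIC))
    l,s,c,k=seg(im)
    i=1+np.argmax(s[1:,4]);print(n,s[i],c[i])
E
```

```text
10.425 [0.34889286 0.06628918 0.2739649 ] [-0.54224212  0.6881462   1.08394297]
side [257 186  47  44 995] [277.45929648 206.3718593 ]
top [ 234  166   46   25 1037] [256.43105111 177.83510125]
```

View pics/side6.png

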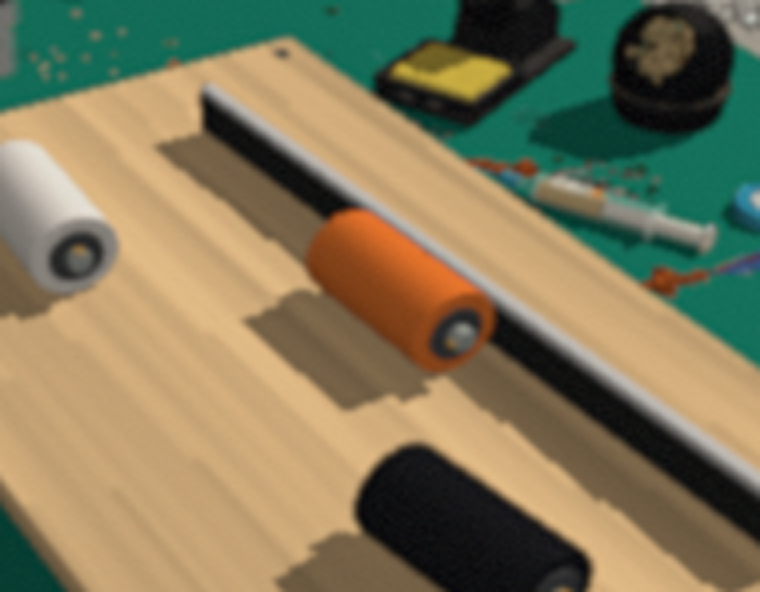

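View pics/top6.png

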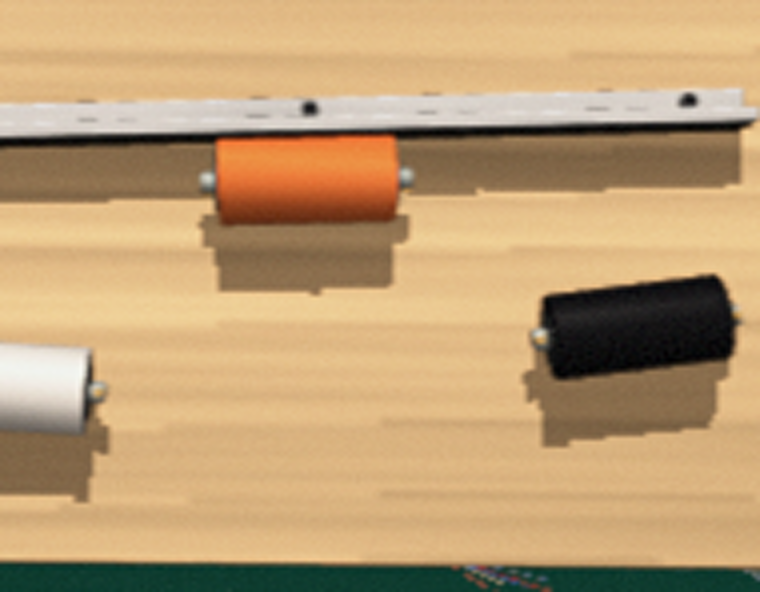

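```bash
python3 - <<'E'
from h import *
a=cv2.imread("pics/side5.png");
im=snapshot("side");t=snapshot("top")
b=cv2.resize(im[130:270,180:360,::-1],None,fx=4,fy=4,interpolation=cv2.INTER_CUBIC)
# right end of roller
T=a[265:405,410:500]
r=cv2.matchTemplate(b[245:425,390:520],T,cv2.TM_CCOEFF_NORMED);_,m,_,p=cv2.minMaxLoc(r);print(m,(p[0]-20)/4,(p[1]-20)/4,"px shift vs pressed")
J=np.array([.598,.065,.052]);print("px per mm x",proj("side",J+[.001,0,0])-proj("side",J))
p0=cv2.imread("pics/top0.png")
for n,(u0,v0,u1,v1) in dict(white=(150,215,212,248),black=(308,203,370,236),bar=(146,152,200,172)).items():
    T=p0[v0:v1,u0:u1];r=cv2.matchTemplate(t[v0-5:v1+5,u0-5:u1+5,::-1].copy(),T,cv2.TM_CCOEFF_NORMED);_,m,_,q=cv2.minMaxLoc(r);print(n,m,q[0]-5,q[1]-5)
l,s,c,k=seg(t);i=1+np.argmax(s[1:,4]);ys,xs=np.where(l==i)
R=cv2.minAreaRect(np.c_[xs,ys].astype(np.float32));print(R,tri(c[i],(277.5+1.2,206.4+1.7)),ray("top",c[i],.052))
# axis angle from top: mean v per column
cols=np.arange(238,277);e=[ys[xs==u].mean() for u in cols];print("slope",np.polyfit(cols,e,1)[0])
print(get_obs()['time'])
cv2.imwrite("pics/top7.png",cv2.resize(t[150:200,220:295,::-1],None,fx=10,fy=10,interpolation=cv2.INTER_NEAREST))
cv2.imwrite("pics/side7.png",cv2.resize(im[170:245,240:330,::-1],None,fx=8,fy=8,interpolation=cv2.INTER_CUBIC))
E
```

```text
0.9990260004997253 0.0 0.0 px shift vs pressed
px per mm x [ 0.43529189 -0.15905591]
white 0.9992691874504089 0 0
black 0.9991517663002014 0 0
bar 0.9994508624076843 0 0
((256.09991455078125, 177.99668884277344), (23.387012481689453, 44.50862121582031), 88.09085083007812) [0.60104176 0.0612726  0.04806776] [0.60052059 0.06148878 0.052     ]
slope -0.020850202429149416
10.625
```

View pics/top7.png

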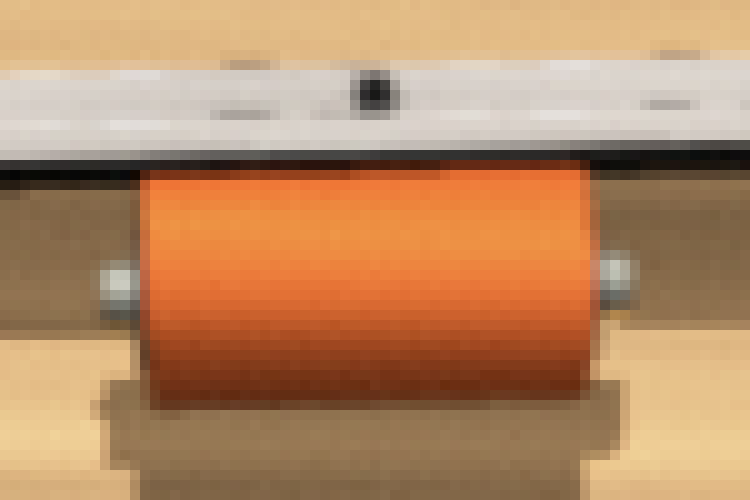

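View pics/side7.png

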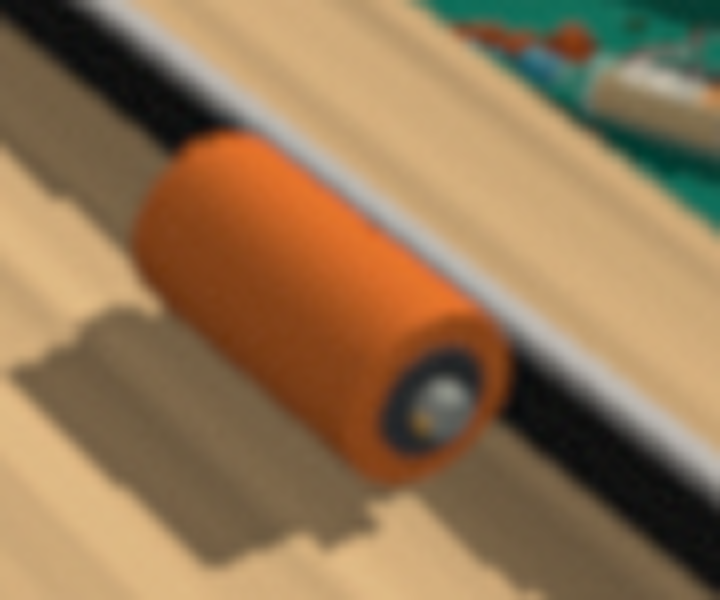

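```bash
python3 -c "
from bench import *
print(close_job())"
```

```text
the job is handed in; nothing more can be done
None
```

I rolled the orange roller about 110 mm along the board to the stop bar, where it now lies. I pushed it from behind with both fingers, opened to 60 mm, at about 30 mm/s and slower near the end. I then backed the hand away slowly and handed the job in at about 10.6 s.

- **Contact:** the wrist force rose to about 11 N when the roller met the bar. After I withdrew the hand, the side view showed no shift (to about 0.25 px, or 0.5 mm) from the pressed position. The measured centre is about 24 mm in front of the face, matching a roller touching it.
- **Alignment:** the roller's slope in the top picture is −0.021 against about −0.024 for the bar, so it lies along the bar to within measuring error.
- **Other rollers:** the black and white rollers matched their starting positions in the top picture with no shift.
- **Disagreement:** two-view triangulation put the roller's centre at a height of 48 mm, while the text gives 52 mm. I treated this as segmentation and calibration error, and the level position is barely affected.
- **Limits of the checks:** the pictures resolve position to only about 1 mm. The last check came only about 0.2 s after the hand's withdrawal finished.

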